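# Pack the vise stand parts in their carry case

### The job

Open the lid of the grey carry case and pack the three cast aluminium parts of the vise stand in it: the elbow foot, the step clamp and the jaw block. They interlock and fit in one order only; each must lie flat and fully down in its own place. Then close the lid fully, and leave the can, the mug and the thread spool standing where they are.

Things in the scene. Friction and masses are not known exactly. Their poses are not given: they have to be found in the camera images.
- case: Grey plastic carry case, fixed to the table. Origin: centre of its underside. Outside 126 (x) x 176 (y) x 71 mm high, without the lid; inside 112 (x) x 162 (y) mm, 66 mm deep; floor 5 mm thick, walls 7 mm, the top 12 mm of which flare outwards by 4 mm as a lead-in. A solid moulded step 15 mm high on the inner floor fills the corner x 36..56, y 52..81 mm. Lid hinge along its +x wall; its -x wall faces roughly towards the robot. It may stand turned by up to 0.25 rad.
- lid (a joint): Angle of the case's lid in rad: 0 = closed flat, grows as the front edge (-x of the case) rises and swings back over the hinge; stop at 2.1. Stiff friction hinge (about 0.2 N m): it stays at whatever angle it is left, with no spring or latch. Starts anywhere from 0 to 0.5. The lid is a 7 mm clear panel with a grey frame, 126 x 176 mm, 0.12 kg, and its underside lies on the rim when closed. At 1.7 or more it is out of the way.
- lid_hinge (a point): Middle of the lid's hinge axis, fixed on the case at x +65, y 0, z 71 mm of the case frame; the axis is parallel to the case's y.
- lid_tab (a point): Grip point of the lid's black pull tab, 152 mm from the hinge axis (and 3 mm above the lid's underside when closed). The tab sticks out 42 mm from the middle of the lid's front edge in the plane of the lid, is 22 mm wide (case y) and 12 mm thick; the grip point lies 24 mm beyond the lid's edge. Pinched across its 22 mm width it can pivot between the fingers as the lid swings.
- board: White flat work board lying fixed on the table, 330 (x) x 190 (y) x 4 mm; the step clamp and the jaw block start on it. Origin: centre of its underside.
- foot: Elbow foot: L-shaped cast aluminium plate 16 mm thick, 0.3 kg, with an upright grip lug. Origin: on the underside, below the lug. The lug is 30 (x) x 22 (y) mm, centred on the origin, and reaches from the plate to 60 mm height; grip it across its 22 mm (y). Long leg x -16..16, y -93..61 mm; short leg x 16..66, y 31..61 mm.
- clamp: Step clamp: stepped cast aluminium block 66 (x) x 91 (y) mm, 0.32 kg, same lug as the foot (30 x 22 mm, top at 60 mm, grip across y). Origin: on the underside plane, below the lug. All of it x -33..33; y -44..-18: 0 to 18 mm high; y -18..11: 0 to 30 mm high; y 11..47: overhanging flange, only from 18 to 30 mm height (free underneath). Packed, the flange lies over the foot's short leg.
- jaw: Jaw block: cast aluminium block with two overhangs, 0.4 kg, same lug (30 x 22 mm, top at 60 mm, grip across y). Origin: on the underside plane, below the lug. Main block x -24..42, y -35..22, 0 to 30 mm high; flange x -24..42, y 22..48, only 20 to 30 mm height; wing x -58..-24, y -35..22, only 18 to 30 mm height. Packed, the flange lies over the low step of the clamp and the wing over the foot's long leg.
- foot_home (a point): On the case's inner floor (case x -36, y 16, z 5 mm): where the foot's origin comes when packed, with its axes along the case's axes: long leg along the case's -x wall, short leg along the +y wall. Clearance about 4 mm to the walls.
- clamp_home (a point): On the inner floor (case x 19, y 30, z 5 mm): where the clamp's origin comes when packed, axes along the case's. Clearance 4 mm to the walls, 6 mm to the foot. The foot must be in first, because the flange lies over it.
- jaw_home (a point): On the inner floor (case x 10, y -42, z 5 mm): where the jaw block's origin comes when packed, axes along the case's. Clearance 4 mm to the walls, 6 mm to the others. Must go in last, because it overlaps both other parts.
- can: Blue drinks can, 66 mm diameter, 115 mm high, standing on the table. Origin: centre of its underside. Leave alone.
- mug: White mug, 82 mm diameter, 90 mm high. Origin: centre of its underside. Leave alone.
- spool: Wooden thread spool, 48 mm diameter, 52 mm high, standing in front of the case. Origin: centre of its underside. Leave alone.

How it is judged:
On the way, in this order (a step that is already met when the one before it is completed fails the run):
1. the lid is open (value of joint lid above 1.2 rad), for 0.2 s.
2. the elbow foot lies down in its place in the case (distance between foot and foot_home below 0.01 m and z of foot in the frame of case below 0.009 m and angle between foot's own z axis and vertical below 0.06 rad and angle between the x axis of foot and the x axis of case, either way round below 0.12 rad), for 0.2 s.
3. the step clamp lies down in its place in the case (distance between clamp and clamp_home below 0.01 m and z of clamp in the frame of case below 0.009 m and angle between clamp's own z axis and vertical below 0.06 rad and angle between the x axis of clamp and the x axis of case, either way round below 0.12 rad), for 0.2 s.
4. the jaw block lies down in its place in the case (distance between jaw and jaw_home below 0.01 m and z of jaw in the frame of case below 0.009 m and angle between jaw's own z axis and vertical below 0.06 rad and angle between the x axis of jaw and the x axis of case, either way round below 0.12 rad), for 0.2 s.
At the end, for the whole second after the job is handed in: Each part lies in the case: origin within 10 mm of its home site, at most 4 mm above the inner floor, tilted under 0.06 rad, in line with the case within 0.12 rad, at rest; lid closed within 0.05 rad; can, mug and spool within 40 mm of where they stood (all of step 2 and all of step 3 and all of step 4 and linear speed of each of foot, clamp, jaw below 0.02 m/s and value of joint lid below 0.05 rad and distance of each of can, mug, spool from where it was at the start of the episode below 0.04 m); the robot touches nothing.
It fails at once if the can is pushed 40 mm away or tipped over (distance of can from where it was at the start of the episode above 0.04 m or angle between can's own z axis and vertical above 0.6 rad).
It fails at once if the mug is pushed 40 mm away or tipped over (distance of mug from where it was at the start of the episode above 0.04 m or angle between mug's own z axis and vertical above 0.6 rad).
It fails at once if the spool is pushed 40 mm away or tipped over (distance of spool from where it was at the start of the episode above 0.04 m or angle between spool's own z axis and vertical above 0.6 rad).
It also fails if it takes over 72 s, if anything falls off the work surface, if the arm or the gripper's body presses on something with over 40 N, if the wrist force passes 120 N, or if a joint passes its speed limit or range.

### The arm

A 6-joint arm with a two-finger parallel gripper is mounted at the origin on the work surface. World frame = base frame: x ahead of the robot, y to its left, z up, the work surface at z = 0. Lengths are in m, angles in rad, forces in N, time in s.
With the tool pointing down it reaches from about 0.3 to 0.875 m from the base axis. Payload 6.4 kg.
Tool frame: the origin (TCP) lies midway between the tips of the shut fingers; the grasp point (between the pads) lies 19 mm behind it; z points along the fingers, y is the line along which they close (so a half turn about z gives the same grasp; the last joint's range is limited). The gripper opens to 85 mm and grips with 20 to 120 N. Pads are 22 mm wide; open, the fingers measure 114 mm over their backs; the gripper's body (76 mm by 85 mm) begins 54 mm behind the grasp point. The pads swing forward as they close: fully open they stand 13 mm farther back than shut.
Start: joints at [-1.375, 0.181, 1.607, -0, 1.354, -0.206], TCP at [0.225, -0.529, 0.231] pointing down, gripper open.
Joint ranges: [-2.99, 2.99], [-0.89, 2.07], [0.3, 2.58], [-1.14, 4.28], [0, 2.63], [-3.12, 3.12]. Speed limits (rad/s): [2.57, 2.57, 3.01, 3.14, 3.14, 3.14].

### API

Orientations are given as a unit quaternion [w, x, y, z].
In Python, from bench import status, camera, ctrl gives the robot as it stands. The module is installed in compiled form; this text tells all that it offers.
- The arm moves only by the shell command python3 -m handwheel 'ROWS'. ROWS is JSON, a list that holds one entry, the list of rows, each a list of 7 numbers: the opening, from -1 (shut) to 1 (fully open), then the shift along the tool's x, y, z in cm, then the turn, a rotation vector about the tool's x, y, z in degrees. A call has 1 to 10 rows; each row is the pose to reach, as a shift and turn from the pose commanded when the call began, along the tool's axes at that moment; what a row does not reach only later rows make up. A row lasts 1/8 s, in which the tool goes at most 62.5 mm and 10.7 degrees, less where a joint would pass 70% of its speed; a pose out of reach is approached as far as the arm can. A call with a gripper value outside its range is refused whole. The fingers move at their own pace and stop on an object; the grip force is fixed at half the most. Time passes only in rows, so rows that repeat a pose let the fingers close. It gives the time, the measured TCP pose, the force, the opening and the grip force at its end, in the units of the state.
- status.get_obs(): the state, without advancing time (a new reading comes with each control period).
- camera(name): name is "scene" or "top"; returns a dict with "frame" (384x512x3 uint8, blue, green, red), "depth" (384x512 float32, m along the optical axis (not along the pixel's ray), 0 where there is no reading), "fx", "fy", "cx", "cy" (pixels), "dist" ([k1, k2, p1, p2, k3] as OpenCV has them; the pictures are not rectified), "extrinsics" (4x4, takes a point from camera to world coordinates). Camera axes: x right, y down, z forward; pixel columns grow to the right and rows downward; lengths in m; the calibration is good to about 2 mm. A picture is of the moment at which its call begins.
- ctrl.hand_in(): hands the job in; it is judged then, once.
The state is a dict: "time_s": time; "q": joint angles; "dq": joint speeds; "joint_efforts": joint torques, N m; "eef_pos": TCP position; "eef_rot": TCP orientation; "wrist_force": force on the tool from outside, world axes, zero at the start; "torque": the same for the moment, N m; "opening": opening from 0.0 (shut) to 1.0 (fully open); "grasp_force": force on a finger pad.
Only numpy, scipy, OpenCV 4.12 (cv2) and the standard library are available. Lean on these libraries where they do the work, as an engineer would, in place of code of your own. Each camera call takes 0.05 s, during which the arm holds its last target. There are 200 camera calls.

## Working session

There is one attempt and no reset: what is moved stays moved. The work goes in short steps, Python scripts to look and compute and a shell command to move; the robot and the scene stay as the last step left them, time stands still between calls to the robot, and variables do not carry over. Pictures are saved under pics/ and viewed, at most 12 in all, crops included, and the job is handed in when it is done.

```bash
mkdir -p pics
cat > h.py <<'E'
import numpy as np,cv2,pickle
from bench import status,camera,ctrl
def snap(n,tag):
    c=camera(n); pickle.dump(c,open(f'{tag}.pkl','wb')); cv2.imwrite(f'pics/{tag}.png',c['frame']); return c
def world(c):
    h,w=c['depth'].shape
    uv=np.stack(np.meshgrid(np.arange(w),np.arange(h)),-1).reshape(-1,1,2).astype(np.float64)
    K=np.array([[c['fx'],0,c['cx']],[0,c['fy'],c['cy']],[0,0,1]])
    p=cv2.undistortPoints(uv,K,np.array(c['dist'])).reshape(h,w,2)
    d=c['depth'][...,None]; P=np.concatenate([p*d,d],-1)
    E=np.array(c['extrinsics']); return P@E[:3,:3].T+E[:3,3]
E
python3 - <<'E'
from h import *
o=status.get_obs();print(o)
for n in('top','scene'):
    c=snap(n,n+'0');print(c['extrinsics'],c['fx'])
a=[cv2.imread(f'pics/{n}0.png') for n in('top','scene')]
for n,i in zip('ts',a): cv2.imwrite(f'pics/{n}0b.png',cv2.resize(i,(800,600)))
E
```

```text
{'time_s': 0.0, 'q': array([-1.37531038e+00,  1.81542695e-01,  1.60804191e+00, -2.67454324e-05,
        1.35381384e+00, -2.06291357e-01]), 'dq': array([-2.87366213e-04, -8.24765316e-04, -3.09440038e-03,  2.00285057e-03,
        9.92818190e-05,  8.11335537e-05]), 'joint_efforts': array([ 3.86422953e-04, -4.44872725e+01, -3.51335549e+01, -1.88787812e-04,
        9.09669092e-03, -1.62850000e-05]), 'eef_pos': array([ 0.22475505, -0.52862872,  0.23036685]), 'eef_rot': array([-9.02951798e-04,  9.79888666e-01,  1.99542943e-01, -8.17830328e-06]), 'wrist_force': array([-0.2530717 ,  0.01110521, -0.59022229]), 'torque': array([-0.01038491, -0.02400519, -0.0069809 ]), 'grasp_force': 0.0, 'opening': 0.9983247591665573}
[[ 0.02584988 -0.99633667  0.08151705  0.47306497]
 [-0.99953615 -0.02444699  0.01816127 -0.01663818]
 [-0.0161019  -0.0819487  -0.99650647  1.19010159]
 [ 0.          0.          0.          1.        ]] 486.65370386448603
[[-0.33033254  0.71107661 -0.62068548  1.1036997 ]
 [ 0.94385943  0.24668153 -0.21972162  0.18839083]
 [-0.00312726 -0.65842105 -0.7526433   0.73159763]
 [ 0.          0.          0.          1.        ]] 396.8585398476014
```

View pics/t0b.png

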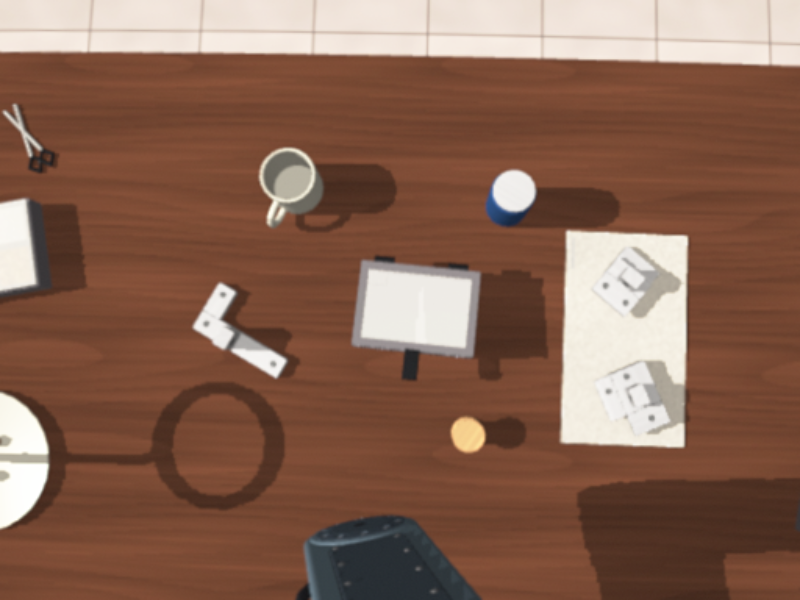

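View pics/s0b.png

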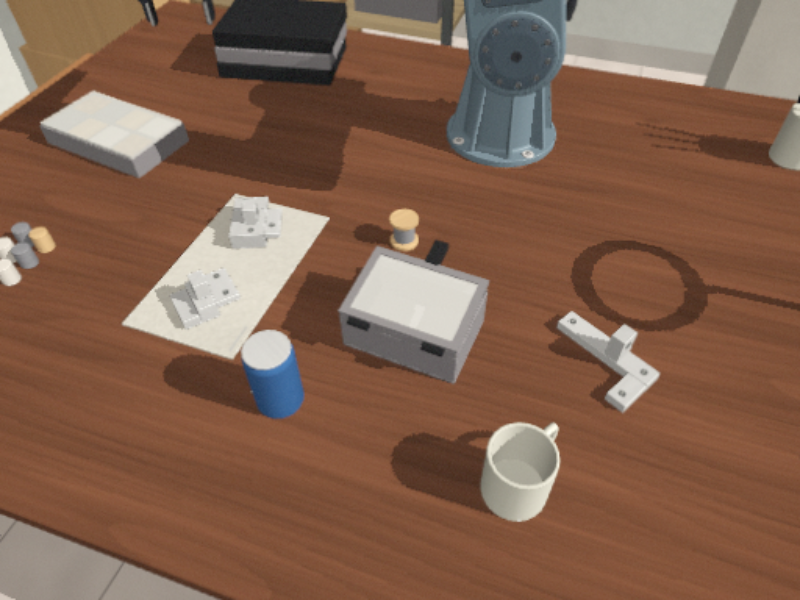

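The top view (800x600) shows the closed case at (415,308) with its tab at (411,365) and the spool at (468,434). The foot is at (240,330), and the board parts are at (620,282) and (635,398). The can is at (513,190) and the mug at (290,180). Next I fit the box models to the depth data.

```bash
cat > fit.py <<'E'
from h import *
from scipy.optimize import differential_evolution
LUG=(-15,15,-11,11,60)
M={'foot':[(-16,16,-93,61,16),(16,66,31,61,16),LUG],
'clamp':[(-33,33,-44,-18,18),(-33,33,-18,47,30),LUG],
'jaw':[(-24,42,-35,48,30),(-58,-24,-35,22,30),LUG],
'case':[(-63,63,-88,88,78),(-113,-63,-11,11,80)]}
def fit(P,name,c,base,r=.1):
    P=P.reshape(-1,3); m=np.hypot(*(P[:,:2]-c).T)<r; P=P[m&(P[:,2]>-.02)&(P[:,2]<.15)]
    def cost(v):
        d=P[:,:2]-v[:2]; C,S=np.cos(v[2]),np.sin(v[2])
        x=(C*d[:,0]+S*d[:,1])*1e3; y=(-S*d[:,0]+C*d[:,1])*1e3
        h=np.full(len(x),base)
        for b in M[name]:
            k=(x>b[0])&(x<b[1])&(y>b[2])&(y<b[3]); h[k]=np.maximum(h[k],base+b[4]*1e-3)
        return np.minimum(abs(P[:,2]-h),.02).mean()
    R=differential_evolution(cost,[(c[0]-.06,c[0]+.06),(c[1]-.06,c[1]+.06),(-np.pi,np.pi)],seed=1,popsize=25,maxiter=150,tol=1e-6)
    return R.x,R.fun*1e3
E
python3 - <<'E'
from fit import *
t=pickle.load(open('top0.pkl','rb')); s=pickle.load(open('scene0.pkl','rb'))
W=world(t);V=world(s); f=.64
at=lambda W,x,y:W[int(y*f),int(x*f)]
B=np.median(W[int(330*f)-5:int(330*f)+5,int(590*f)-4:int(590*f)+4,2]);print('board',B)
for nm,x,y in[('tab',411,368),('lidc',400,290),('frameF',400,345),('frameB',430,267),('can',513,188),('mug',290,180),('spool',467,432),('table',330,400)]: print(nm,at(W,x,y).round(4))
A=np.concatenate([W.reshape(-1,3),V.reshape(-1,3)])
np.set_printoptions(precision=4,suppress=True)
print('foot',*fit(W,'foot',at(W,228,335)[:2],0.,.13), fit(A,'foot',at(W,228,335)[:2],0.,.13))
for x,y in((622,285),(635,398)):
    for n in('clamp','jaw'): print(x,n,*fit(W,n,at(W,x,y)[:2],.004),fit(A,n,at(W,x,y)[:2],.004))
# lid points
m=(abs(W[...,0]-.47)<.2)&(abs(W[...,1]+.03)<.14)&(W[...,2]>.06)&(W[...,2]<.12)
Q=W[m]; hsv=None
print(cv2.minAreaRect(Q[:,:2].astype(np.float32)), len(Q), np.linalg.lstsq(np.c_[Q[:,:2],np.ones(len(Q))],Q[:,2],rcond=None)[0])
print(fit(W,'case',at(W,400,305)[:2],0.,.15))
for z in(.03,.05,.09,.1):
  pass
E
```

```text
board 0.0036045629899850162
tab [0.4641 0.0062 0.0996]
lidc [0.5775 0.0256 0.0816]
frameF [0.4973 0.0231 0.0917]
frameB [ 6.235e-01 -1.700e-02 -6.000e-04]
can [ 0.7244 -0.133   0.1163]
mug [0.7554 0.2102 0.0049]
spool [ 0.3711 -0.0763  0.0521]
table [0.4091 0.1331 0.0039]
foot [ 0.5004  0.291  -0.5043] 2.027788616563064 (array([ 0.5018,  0.2916, -0.5166]), np.float64(2.3131401267466987))
622 clamp [ 0.6053 -0.3201  0.8832] 2.513765138527251 (array([ 0.6061, -0.3193,  0.884 ]), np.float64(2.8319665697911915))
622 jaw [ 0.6001 -0.3183  2.4576] 3.88827841236824 (array([ 0.6013, -0.3158,  2.3737]), np.float64(4.028224692175252))
635 clamp [ 0.4298 -0.3341  2.0523] 4.0438633833645445 (array([ 0.4282, -0.3336, -1.1061]), np.float64(4.3715030827377115))
635 jaw [ 0.4306 -0.3303  0.4077] 2.577619782435096 (array([ 0.4306, -0.3296,  0.4157]), np.float64(3.0952924025662765))
((0.5343871116638184, 0.0027497783303260803), (0.1762164980173111, 0.17755192518234253), 85.56234741210938) 4552 [-0.1188  0.0096  0.1496]
(array([ 0.5582,  0.001 , -0.0896]), np.float64(4.042654950226454))
```

```bash
cat > go.py <<'E'
from h import *
from scipy.spatial.transform import Rotation as R
def go(*wps,tilt=0):
    """waypoints (x,y,z,yaw) tool down -> shift cm, turn deg in present tool axes"""
    o=status.get_obs();q=o['eef_rot'];R0=R.from_quat([q[1],q[2],q[3],q[0]])
    print('t',round(o['time_s'],2),'tcp',o['eef_pos'].round(4),'F',o['wrist_force'].round(1))
    for w in wps:
        d=R0.inv().apply(np.array(w[:3])-o['eef_pos'])*100
        R1=R.from_euler('z',w[3])*R.from_euler('x',np.pi)
        r=(R0.inv()*R1).as_rotvec(degrees=True)
        print(d.round(2),r.round(1),'rows',round(max(np.linalg.norm(d)/6.25,np.linalg.norm(r)/10.7),1))
E
python3 - <<'E'
from fit import *
from go import go
from scipy.optimize import differential_evolution
t=pickle.load(open('top0.pkl','rb'));W=world(t).reshape(-1,3)
P=W[(np.hypot(W[:,0]-.55,W[:,1])<.16)&(W[:,2]>-.02)&(W[:,2]<.15)]
def cost(v):
    d=P[:,:2]-v[:2];C,S=np.cos(v[2]),np.sin(v[2]);x=(C*d[:,0]+S*d[:,1])*1e3;y=-S*d[:,0]+C*d[:,1];y*=1e3
    th=v[3];u=(65-x-7*np.sin(th))/np.cos(th);h=np.zeros(len(x))
    k=(u>2)&(u<128)&(abs(y)<88)|(u>128)&(u<170)&(abs(y)<11)
    h[k]=(71+u*np.sin(th)+7*np.cos(th))[k]
    return np.minimum(abs(P[:,2]*1e3-h),20).mean()
r=differential_evolution(cost,[(.5,.6),(-.05,.05),(-.25,.25),(0,.4)],seed=2,popsize=25,maxiter=200,tol=1e-6)
print(r.x,r.fun)
x,y,a,th=r.x
g=lambda th,rr=.152:np.array([x,y])+np.array([np.cos(a),np.sin(a)])*(.065-rr*np.cos(th)-.003*np.sin(th))
T=g(th);z=.071+.152*np.sin(th)+.003
print('tab grip',T,z)
go((*T,.2,a),(*T,z-.019,a))
E
```

```text
[ 0.55056696  0.00136918 -0.07855149  0.10442045] 2.145412587476018
tab grip [0.46434888 0.0081557 ] 0.08984308063818394
t 0.1 tcp [ 0.2248 -0.5287  0.2305] F [-0.   0.1 -0.1]
[ 43.04 -40.04   3.12] [-0.1  0.  27.5] rows 9.4
[ 43.04 -40.02  16.04] [-0.1  0.  27.5] rows 9.7
```

```bash
python3 -m handwheel '[[[0.2,43.04,-40.04,3,0,0,27.5],[0.2,43.04,-40.04,3,0,0,27.5],[0.2,43.04,-40.04,3,0,0,27.5],[0.2,43.04,-40.04,3,0,0,27.5],[0.2,43.04,-40.04,3,0,0,27.5],[0.2,43.04,-40.04,3,0,0,27.5],[0.2,43.04,-40.04,3,0,0,27.5],[0.2,43.04,-40.04,3,0,0,27.5],[0.2,43.04,-40.04,3,0,0,27.5],[0.2,43.04,-40.04,3,0,0,27.5]]]'
python3 - <<'E'
from go import *
go((.4643,.0082,.071,-.0785))
E
```

```text
time_s: 1.35
eef_pos: [0.4646, 0.0107, 0.2008]
eef_rot: [-0.0, 0.999, -0.037, -0.0]
wrist_force: [0.6, 0.1, 0.3]
opening: 0.598
grasp_force: 0.0
t 1.35 tcp [0.4646 0.0107 0.2008] F [0.6 0.1 0.3]
[-0.    0.26 12.98] [-0.   0.   0.2] rows 2.1
```

```bash
python3 -m handwheel '[[[0.2,0,0.1,7,0,0,0],[0.2,0,0.1,13,0,0,0],[0.2,0,0.1,13,0,0,0],[-1,0,0.1,13,0,0,0],[-1,0,0.1,13,0,0,0],[-1,0,0.1,13,0,0,0],[-1,0,0.1,13,0,0,0]]]'
python3 - <<'E'
from go import *
o=status.get_obs();print(o['eef_pos'])
t0=.104;f=lambda t:np.array([-152*np.cos(t)-3*np.sin(t),152*np.sin(t)+3*np.cos(t)])
for t in(.3,.5,.7,.9,1.1,1.3,1.5,1.7,1.9,2.05):d=(f(t)-f(t0))/10;print(t,d.round(2))
E
```

```text
time_s: 2.22
eef_pos: [0.4663, 0.0084, 0.0739]
eef_rot: [-0.002, 0.999, -0.04, 0.002]
wrist_force: [1.5, 12.5, -1.5]
opening: 0.246
grasp_force: 59.1
[0.46625031 0.00841702 0.07394776]
0.3 [0.54 2.9 ]
0.5 [1.67 5.67]
0.7 [3.33 8.15]
0.9 [ 5.47 10.22]
1.1 [ 7.99 11.81]
1.3 [10.79 12.85]
1.5 [13.77 13.31]
1.7 [16.81 13.16]
1.9 [19.78 12.41]
2.05 [21.89 11.47]
```

```bash
python3 -m handwheel '[[[-1,0.54,-0.1,-2.9,0,0,0],[-1,1.67,-0.1,-5.67,0,0,0],[-1,3.33,-0.1,-8.15,0,0,0],[-1,5.47,-0.1,-10.22,0,0,0],[-1,7.99,-0.1,-11.81,0,0,0],[-1,10.79,-0.1,-12.85,0,0,0],[-1,13.77,-0.1,-13.31,0,0,0],[-1,16.81,-0.1,-13.16,0,0,0],[-1,19.78,-0.1,-12.41,0,0,0],[-1,19.78,-0.1,-12.41,0,0,0]]]'
python3 - <<'E'
from h import *
snap('scene','s1');o=status.get_obs();print(o['eef_pos'],o['wrist_force'])
E
```

```text
time_s: 3.48
eef_pos: [0.6649, -0.0069, 0.1999]
eef_rot: [-0.001, 0.999, -0.039, 0.004]
wrist_force: [3.1, 4.6, 4.1]
opening: 0.242
grasp_force: 70.9
[ 0.66443093 -0.00687331  0.20002722] [1.9849989  5.20672189 2.99695963]
```

View pics/s1.png

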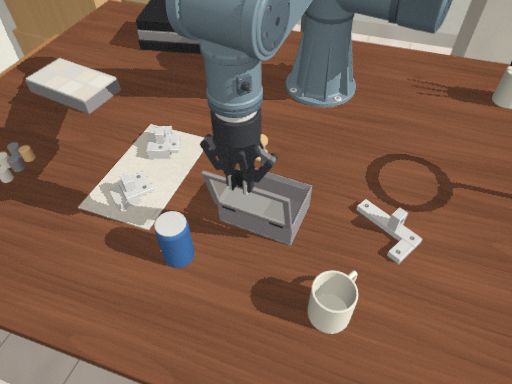

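The lid now stands upright, leaning back at about 1.9 rad, with the gripper on its tab at (240,180). Next I release it and go to the foot.

```bash
python3 -m handwheel '[[[0.1,19.78,-0.1,-12.41,0,0,0],[0.1,0,0,0,0,0,0],[0.1,0,0,-6,0,0,0],[0.1,0,0,-9,0,0,0]]]' 2>&1 | head -3
python3 -c "
from h import *;print(status.get_obs()['eef_pos'],status.get_obs()['opening'])"
```

```text
time_s: 4.03
eef_pos: [0.6579, -0.0073, 0.2854]
eef_rot: [-0.0, 0.999, -0.039, -0.002]
[ 0.65786988 -0.00727022  0.28537627] 0.5500566294009102
```

I made an error there: the first row was relative to the new pose, so the tool briefly pushed back and up. I'll check the lid once the arm is clear.

Run:
```python
from go import *
go((.52,.20,.22,-.507),(.5012,.2913,.12,-.507),(.5012,.2913,.022,-.507))
```

```text
t 4.03 tcp [ 0.6579 -0.0073  0.2854] F [ 2.2 -0.8  3. ]
[-15.34 -19.58   6.62] [ 0.   0.3 24.6] rows 4.1
[-17.88 -28.53  16.63] [ 0.   0.3 24.6] rows 6.0
[-17.83 -28.53  26.43] [ 0.   0.3 24.6] rows 6.8
```

```bash
python3 -m handwheel '[[[0.1,-7,-8,0,0,0,10],[0.1,-15.3,-19.6,3,0,0,24.6],[0.1,-15.3,-19.6,3,0,0,24.6],[0.1,-17.8,-28.5,14,0,0,24.6],[0.1,-17.8,-28.5,16.6,0,0,24.6],[0.1,-17.8,-28.5,16.6,0,0,24.6],[0.1,-17.8,-28.5,16.6,0,0,24.6]]]'
python3 - <<'E'
from go import *
go((.5012,.2913,.022,-.507))
snap('top','t2');snap('scene','s2')
a=[cv2.imread(f'pics/{n}2.png') for n in 'ts']
cv2.imwrite('pics/m2.png',np.vstack([i[60:330] for i in a]))
E
```

```text
time_s: 4.9
eef_pos: [0.5052, 0.2919, 0.1196]
eef_rot: [-0.0, 0.968, -0.25, 0.0]
wrist_force: [-0.6, 0.3, -0.8]
opening: 0.552
grasp_force: 0.0
t 4.9 tcp [0.5052 0.2919 0.1196] F [-0.6  0.3 -0.8]
[-0.32  0.25  9.76] [-0.  -0.   0.1] rows 1.6
```

View pics/m2.png

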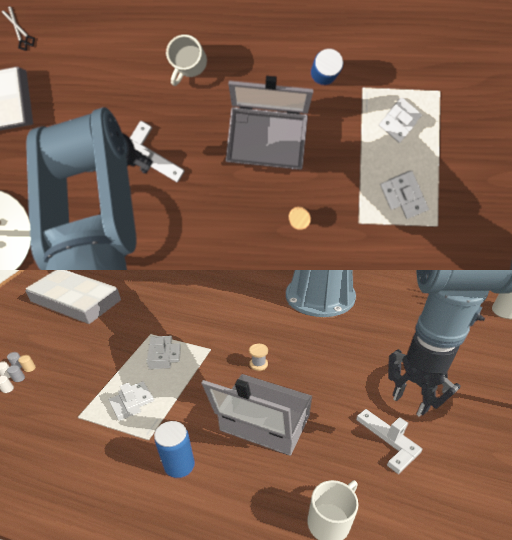

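The lid at top-view (270,95) still leans back open, and the case interior at (268,137) is empty. The gripper is above the foot's lug. I'll grip the foot and refit the case.

```bash
python3 -m handwheel '[[[0.1,-0.3,0.25,6,0,0,0],[0.1,-0.3,0.25,9.7,0,0,0],[0.1,-0.3,0.25,9.7,0,0,0],[-1,-0.3,0.25,9.7,0,0,0],[-1,-0.3,0.25,9.7,0,0,0],[-1,-0.3,0.25,9.7,0,0,0],[-1,-0.3,0.25,9.7,0,0,0]]]'
cat > case.py <<'E'
from h import *
from scipy.optimize import differential_evolution
def casefit(c):
    W=world(c).reshape(-1,3);P=W[(np.hypot(W[:,0]-.54,W[:,1])<.13)&(W[:,2]>-.02)&(W[:,2]<.3)]
    def cost(v):
        d=P[:,:2]-v[:2];C,S=np.cos(v[2]),np.sin(v[2]);x=(C*d[:,0]+S*d[:,1])*1e3;y=(-S*d[:,0]+C*d[:,1])*1e3
        h=np.zeros(len(x));o=(abs(x)<63)&(abs(y)<88);i=(abs(x)<56)&(abs(y)<81);h[o]=71;h[i]=5;h[(x>36)&i&(y>52)]=20
        return (np.minimum(abs(P[:,2]*1e3-h),25)*(x<30)).mean()
    r=differential_evolution(cost,[(.53,.57),(-.02,.02),(-.25,.1)],seed=2,popsize=25,maxiter=200,tol=1e-6)
    return r.x,r.fun
E
python3 - <<'E'
from case import *
print(casefit(pickle.load(open('t2.pkl','rb'))))
E
```

```text
time_s: 5.88
eef_pos: [0.5057, 0.2898, 0.0259]
eef_rot: [-0.001, 0.968, -0.251, 0.003]
wrist_force: [0.5, -2.5, 8.3]
opening: 0.249
grasp_force: 60.4
(array([ 0.54919943,  0.00141467, -0.07977552]), np.float64(1.5945685733999504))
```

```bash
python3 -m handwheel '[[[-1,0,0,-4,0,0,0],[-1,0,0,-10,0,0,0],[-1,0,0,-14,0,0,0],[-1,0,0,-14,0,0,0]]]'
python3 - <<'E'
from go import *
from fit import M
from scipy.optimize import differential_evolution
c=snap('top','t3');s=snap('scene','s3');o=status.get_obs();print(o['eef_pos'],o['dq'].round(3))
cv2.imwrite('pics/s3c.png',cv2.resize(s['frame'][90:260,340:512],None,fx=3,fy=3))
E
```

```text
time_s: 6.38
eef_pos: [0.5055, 0.2905, 0.1677]
eef_rot: [-0.003, 0.968, -0.251, 0.004]
wrist_force: [0.7, -0.2, -4.3]
opening: 0.252
grasp_force: 60.2
[0.50222215 0.28934071 0.1623369 ] [-0.001  0.039  0.03  -0.002  0.002  0.   ]
```

View pics/s3c.png

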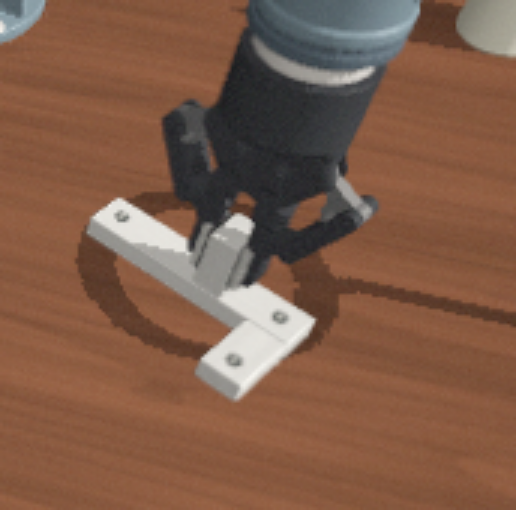

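The foot hangs level and firmly gripped at crop (225,255). The measured pose simply lags at the end of a call, so I'll add settling rows. Next I measure the part's pose in the hand.

```bash
cat > held.py <<'E'
from go import *
from scipy.optimize import differential_evolution
L={'foot':([(-16,16,-93,61),(16,66,31,61)],16),'clamp':([(-33,33,-18,47)],30),'jaw':([(-24,42,-35,48),(-58,-24,-35,22)],30)}
def held(c,name,guess,box=(.015,.015,.012,.12)):
    K=np.array([[c['fx'],0,c['cx']],[0,c['fy'],c['cy']],[0,0,1]]);E=np.linalg.inv(np.array(c['extrinsics']));D=c['depth']
    bx,h=L[name]; g=np.stack(np.meshgrid(np.arange(-80,90,2.),np.arange(-112,80,2.)),-1).reshape(-1,2)
    ins=lambda m:np.any([(g[:,0]>b[0]-m)&(g[:,0]<b[1]+m)&(g[:,1]>b[2]-m)&(g[:,1]<b[3]+m) for b in bx],0)
    I=ins(0);O=ins(9)&~ins(1); far=(abs(g[:,0])>17)|(abs(g[:,1])>35) # skip gripper zone
    I&=far;O&=far
    def err(v,k):
        C,S=np.cos(v[3]),np.sin(v[3]);q=g[k]*1e-3
        P=np.c_[v[0]+C*q[:,0]-S*q[:,1],v[1]+S*q[:,0]+C*q[:,1],np.full(len(q),v[2]+h*1e-3)]
        uv,_=cv2.projectPoints(P,cv2.Rodrigues(E[:3,:3])[0],E[:3,3],K,np.array(c['dist']));uv=np.rint(uv[:,0]).astype(int)
        d=(P@E[:3,:3].T+E[:3,3])[:,2];ok=(uv[:,0]>=0)&(uv[:,0]<512)&(uv[:,1]>=0)&(uv[:,1]<384)
        e=np.full(len(d),np.nan);e[ok]=D[uv[ok,1],uv[ok,0]]-d[ok];return e
    def cost(v):
        a=err(v,I);b=err(v,O)
        a=a[~np.isnan(a)&(a>-.03)] ;b=b[~np.isnan(b)&(b>-.03)]
        return np.minimum(abs(a),.015).mean()+np.maximum(.012-abs(b),0).mean()
    r=differential_evolution(cost,[(a-w,a+w) for a,w in zip(guess,box)],seed=1,popsize=20,maxiter=120,tol=1e-7)
    o=status.get_obs();return r.x,r.fun
def rel(v,o=None):
    o=o or status.get_obs();q=o['eef_rot'];a=2*np.arctan2(q[2],q[1])
    d=v[:2]-o['eef_pos'][:2];C,S=np.cos(a),np.sin(a)
    return dict(tcp=o['eef_pos'].round(4),yaw=round(a,4),dx=round(1e3*(C*d[0]+S*d[1]),1),dy=round(1e3*(-S*d[0]+C*d[1]),1),dz=round(1e3*(v[2]-o['eef_pos'][2]),1),dyaw=round(v[3]-a,4))
E
python3 - <<'E'
from held import *
for n in 'st':
    c=pickle.load(open(f'{n}3.pkl','rb'));v,f=held(c,'foot',(.504,.29,.142,-.507));print(n,v,f,rel(v))
t=pickle.load(open('top0.pkl','rb'));print(held(t,'foot',(.501,.291,0,-.507)))
t=pickle.load(open('scene0.pkl','rb'));print(held(t,'foot',(.501,.291,0,-.507)))
E
```

```text
s [ 0.50341863  0.29283593  0.14051066 -0.51708549] 0.002289159163181736 {'tcp': array([0.5022, 0.2893, 0.1623]), 'yaw': np.float64(-0.5075), 'dx': np.float64(-0.7), 'dy': np.float64(3.6), 'dz': np.float64(-21.8), 'dyaw': np.float64(-0.0096)}
t [ 0.50076189  0.29120582  0.14222937 -0.51392179] 0.0018400124350245644 {'tcp': array([0.5022, 0.2893, 0.1623]), 'yaw': np.float64(-0.5075), 'dx': np.float64(-2.2), 'dy': np.float64(0.9), 'dz': np.float64(-20.1), 'dyaw': np.float64(-0.0064)}
(array([ 5.00014073e-01,  2.89283635e-01,  4.07646638e-04, -4.97375670e-01]), np.float64(0.002173059078077557))
(array([ 0.50522666,  0.29136451,  0.00216564, -0.51001286]), np.float64(0.0021677702993924313))
```

```bash
cat > home.py <<'E'
from go import *
CASE=(.5497,.0014,-.0792)
H={'foot':(-36,16),'clamp':(19,30),'jaw':(10,-42)}
def home(n,dx,dy,dyaw,zs):
    x,y,a=CASE;C,S=np.cos(a),np.sin(a);hx,hy=(np.array(H[n])-(dx,dy))*1e-3
    go(*[(x+C*hx-S*hy,y+S*hx+C*hy,z,a-dyaw) for z in zs])
E
python3 -c "
from home import *
home('foot',-2,.5,-.003,(.165,.105,.026))"
```

```text
t 6.47 tcp [0.5022 0.2893 0.1623] F [ 0.3 -0.  -3.9]
[14.41 22.86 -0.27] [ -0.   -0.  -24.7] rows 4.3
[14.41 22.86  5.73] [ -0.   -0.  -24.7] rows 4.4
[14.41 22.86 13.63] [ -0.   -0.  -24.7] rows 4.8
```

```bash
python3 -m handwheel '[[[-1,7,11,-0.3,0,0,-8],[-1,14.4,22.86,-0.3,0,0,-24.7],[-1,14.4,22.86,-0.3,0,0,-24.7],[-1,14.4,22.86,-0.3,0,0,-24.7],[-1,14.4,22.86,2,0,0,-24.7],[-1,14.4,22.86,4,0,0,-24.7],[-1,14.4,22.86,4,0,0,-24.7],[-1,14.4,22.86,4,0,0,-24.7]]]'
python3 - <<'E'
from home import *
from held import *
c=snap('top','t4');s=snap('scene','s4')
x,y,a=CASE
for k in(c,s):
    v,f=held(k,'foot',(.515,.019,.104,-.08));print(v,f,rel(v))
home('foot',-2,.5,-.003,(.125,.026,))
E
```

```text
time_s: 7.48
eef_pos: [0.5168, 0.0201, 0.1218]
eef_rot: [-0.0, 0.999, -0.038, -0.001]
wrist_force: [1.5, 0.9, -2.7]
opening: 0.251
grasp_force: 60.9
[ 0.51057829  0.01978898  0.09572598 -0.06770672] 0.0014420544511715636 {'tcp': array([0.5177, 0.0201, 0.1229]), 'yaw': np.float64(-0.0755), 'dx': np.float64(-7.1), 'dy': np.float64(-0.9), 'dz': np.float64(-27.2), 'dyaw': np.float64(0.0078)}
[ 0.51629697  0.02324002  0.09833758 -0.07764809] 0.002247663494462852 {'tcp': array([0.5177, 0.0201, 0.1229]), 'yaw': np.float64(-0.0755), 'dx': np.float64(-1.6), 'dy': np.float64(3.0), 'dz': np.float64(-24.5), 'dyaw': np.float64(-0.0021)}
t 7.58 tcp [0.5177 0.0201 0.1229] F [ 0.9  0.3 -3.7]
[-0.06  0.06 -0.21] [ 0. -0.  0.] rows 0.0
[-0.07  0.06  9.69] [ 0. -0.  0.] rows 1.6
```

```bash
python3 -m handwheel '[[[-1,-0.05,0.05,2,0,0,0],[-1,-0.05,0.05,4,0,0,0],[-1,-0.05,0.05,5.5,0,0,0],[-1,-0.05,0.05,7,0,0,0],[-1,-0.05,0.05,8.5,0,0,0],[-1,-0.05,0.05,9.3,0,0,0],[-1,-0.05,0.05,9.3,0,0,0],[-1,-0.05,0.05,9.3,0,0,0]]]'
python3 - <<'E'
from held import *
s=snap('scene','s5');snap('top','t5')
cv2.imwrite('pics/c5.png',np.hstack([cv2.resize(s['frame'][120:250,190:330],(560,520)),]))
v,f=held(s,'foot',(.515,.019,.01,-.08));print(v,f,rel(v))
E
```

```text
time_s: 8.57
eef_pos: [0.5165, 0.0193, 0.0307]
eef_rot: [0.0, 0.999, -0.038, -0.001]
wrist_force: [-9.6, 0.4, 14.5]
opening: 0.251
grasp_force: 64.2
[ 0.50649109  0.02451768  0.00661967 -0.07134714] 0.0019186357906967914 {'tcp': array([0.5165, 0.0193, 0.0307]), 'yaw': np.float64(-0.0758), 'dx': np.float64(-10.3), 'dy': np.float64(4.5), 'dz': np.float64(-24.1), 'dyaw': np.float64(0.0045)}
```

View pics/c5.png

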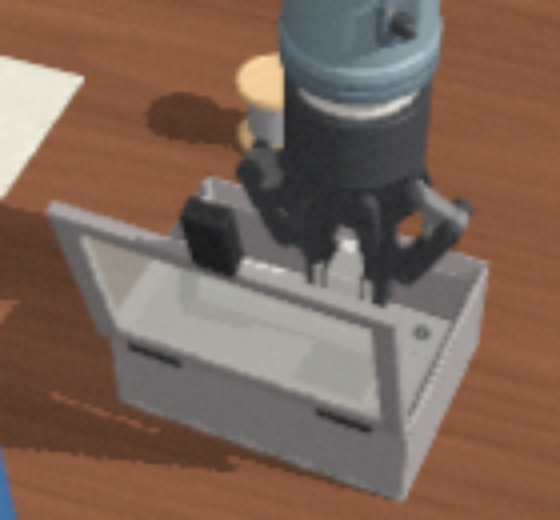

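The foot is in the case, low and level, with its lug at crop (345,265) and light contact. I'll press slightly, release to a small opening, and back out.

```bash
python3 -m handwheel '[[[-1,0,0,0.4,0,0,0],[-1,0,0,0.4,0,0,0],[-0.2,0,0,0.4,0,0,0],[-0.2,0,0,0.3,0,0,0],[-0.2,0,0,0.3,0,0,0],[-0.2,0,0,-5,0,0,0],[-0.2,0,0,-10,0,0,0],[-0.2,0,0,-13,0,0,0]]]'
python3 - <<'E'
from go import *
go((.54,-.18,.2,.4),(.6053,-.3201,.12,.883),(.6053,-.3201,.036,.883))
E
```

```text
time_s: 9.68
eef_pos: [0.5179, 0.019, 0.1617]
eef_rot: [0.0, 0.999, -0.038, 0.001]
wrist_force: [1.0, -0.0, -0.6]
opening: 0.402
grasp_force: 0.0
t 9.68 tcp [0.5179 0.019  0.1617] F [ 1.  -0.  -0.6]
[ 3.74 19.68 -3.81] [  0.1  -0.2 -27.3] rows 3.3
[11.3  33.15  4.22] [  0.1  -0.1 -55. ] rows 5.6
[11.27 33.14 12.62] [  0.1  -0.1 -55. ] rows 6.0
```

```bash
python3 -m handwheel '[[[0.1,1,6,-3,0,0,-8],[0.1,2,12,-3,0,0,-18],[0.1,3.7,19.7,-3,0,0,-27],[0.1,3.7,19.7,-2,0,0,-27],[0.1,11.3,33.1,4,0,0,-55],[0.1,11.3,33.1,4,0,0,-55],[0.1,11.3,33.1,4,0,0,-55],[0.1,11.3,33.1,4,0,0,-55],[0.1,11.3,33.1,4,0,0,-55]]]'
python3 - <<'E'
from held import *
from home import *
from case import casefit
c=snap('top','t6');s=snap('scene','s6')
print(casefit(c))
v,f=held(c,'foot',(.515,.019,.006,-.08));print(v,f)
x,y,a=CASE;d=v[:2]-(x,y);C,S=np.cos(a),np.sin(a);print('foot in case',C*d[0]+S*d[1],-S*d[0]+C*d[1],v[3]-a)
for n,g in(('clamp',(.6055,-.3197,.004,.883)),('jaw',(.4306,-.33,.004,.41))):
    for k in('top0','scene0'):
        print(n,k,*held(pickle.load(open(k+'.pkl','rb')),n,g))
go((.6053,-.3201,.036,.883))
cv2.imwrite('pics/c6.png',np.hstack([cv2.resize(c['frame'][140:240,210:320],(440,400)),cv2.resize(c['frame'][140:240,350:440],(360,400))]))
E
```

```text
time_s: 10.8
eef_pos: [0.6038, -0.318, 0.1184]
eef_rot: [-0.001, 0.904, 0.427, -0.0]
wrist_force: [-0.4, -0.9, 0.8]
opening: 0.551
grasp_force: 0.0
(array([ 0.54931565,  0.00140124, -0.07879147]), np.float64(3.2984096307628685))
[ 0.51112177  0.01926725  0.00510693 -0.07745741] 0.002672814263030325
foot in case -0.03987090442315767 0.014759043801006231 0.0017425857389151284
clamp top0 [ 0.60483864 -0.31872894  0.00360569  0.87944447] 0.0022671198610962028
clamp scene0 [ 0.60890188 -0.31671675  0.00593643  0.87012494] 0.0028021841083464344
jaw top0 [ 0.43173307 -0.32940202  0.00408081  0.41766516] 0.002041887972312283
jaw scene0 [ 0.43379297 -0.32605124  0.00578709  0.4030974 ] 0.0030882937885041437
t 10.9 tcp [ 0.6043 -0.3179  0.1198] F [ 1.  -0.7  0.4]
[-0.11  0.22  8.38] [-0. -0.  0.] rows 1.3
```

View pics/c6.png

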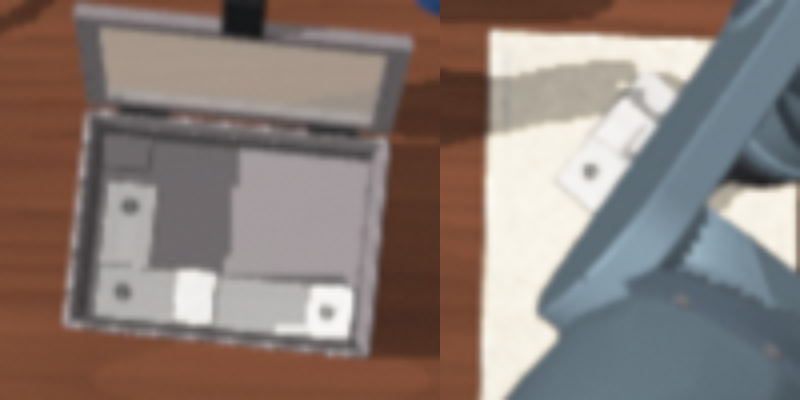

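The foot lies flat along the -x wall, at left crop (190,295), about 4 mm from nominal, which is within tolerance. Next I grip the clamp.

```bash
python3 -m handwheel '[[[0.1,0,0.15,4,0,0,0],[0.1,0,0.15,7.5,0,0,0],[0.1,0,0.15,8.2,0,0,0],[0.1,0,0.15,8.2,0,0,0],[-1,0,0.15,8.2,0,0,0],[-1,0,0.15,8.2,0,0,0],[-1,0,0.15,8.2,0,0,0],[-1,0,0.15,8.2,0,0,0]]]'
python3 - <<'E'
from held import *
o=status.get_obs();print(rel(np.array([.605,-.319,.004,.88])))
E
python3 -m handwheel '[[[-1,0,0,-4,0,0,0],[-1,0,0,-9,0,0,0],[-1,0,0,-14,0,0,0],[-1,0,0,-14,0,0,0],[-1,0,0,-14,0,0,0]]]'
python3 - <<'E'
from held import *
s=snap('scene','s7')
o=status.get_obs()['eef_pos']
v,f=held(s,'clamp',(o[0],o[1],o[2]-.034,.875));print(v,f,rel(v))
from home import *
home('clamp',0,0,0,(.19,.12,.038))
E
```

```text
time_s: 11.9
eef_pos: [0.6066, -0.3212, 0.0399]
eef_rot: [0.002, 0.904, 0.427, 0.001]
wrist_force: [-0.3, 1.5, 6.5]
opening: 0.244
grasp_force: 60.6
{'tcp': array([ 0.6066, -0.3212,  0.0399]), 'yaw': np.float64(0.8834), 'dx': np.float64(0.7), 'dy': np.float64(2.7), 'dz': np.float64(-35.9), 'dyaw': np.float64(-0.0034)}
time_s: 12.52
eef_pos: [0.6046, -0.3198, 0.176]
eef_rot: [-0.001, 0.904, 0.427, -0.0]
wrist_force: [0.2, 0.3, -5.0]
opening: 0.24
grasp_force: 60.0
[ 0.60820489 -0.31505863  0.14140912  0.87720384] 0.003224575404132188 {'tcp': array([ 0.604 , -0.3194,  0.1747]), 'yaw': np.float64(0.8834), 'dx': np.float64(6.0), 'dy': np.float64(-0.5), 'dz': np.float64(-33.3), 'dyaw': np.float64(-0.0062)}
t 12.57 tcp [ 0.604  -0.3194  0.1747] F [ 0.1  0.2 -4.8]
[ 24.9  -24.71  -1.42] [-0.2  0.1 55.2] rows 5.6
[ 24.9  -24.68   5.58] [-0.2  0.1 55.2] rows 5.7
[ 24.9  -24.65  13.78] [-0.2  0.1 55.2] rows 6.0
```

```bash
python3 -c "
from home import *
go((.53,-.15,.23,.3))
home('clamp',1.5,0,-.003,(.2,.12,.039))"
```

```text
t 12.57 tcp [ 0.604  -0.3194  0.1747] F [ 0.1  0.2 -4.8]
[  8.4  -16.49  -5.46] [-0.2  0.1 33.4] rows 3.1
t 12.57 tcp [ 0.604  -0.3194  0.1747] F [ 0.1  0.2 -4.8]
[ 24.81 -24.84  -2.42] [-0.2  0.1 55. ] rows 5.6
[ 24.81 -24.81   5.58] [-0.2  0.1 55. ] rows 5.7
[ 24.81 -24.77  13.68] [-0.2  0.1 55. ] rows 6.0
```

```bash
python3 -m handwheel '[[[-1,4,-8,-4,0,0,10],[-1,8.4,-16.5,-5.4,0,0,21],[-1,8.4,-16.5,-5.4,0,0,33.4],[-1,16,-20,-5,0,0,44],[-1,24.8,-24.8,-4,0,0,55],[-1,24.8,-24.8,-2.4,0,0,55],[-1,24.8,-24.8,0,0,0,55],[-1,24.8,-24.8,3,0,0,55],[-1,24.8,-24.8,3,0,0,55],[-1,24.8,-24.8,3,0,0,55]]]'
python3 - <<'E'
from held import *
from home import *
s=snap('scene','s8');c=snap('top','t8')
o=status.get_obs()['eef_pos']
for k in(s,c):
    v,f=held(k,'clamp',(o[0],o[1],o[2]-.034,-.08));print(v,f,rel(v))
home('clamp',1.5,0,-.003,(.12,.039))
E
```

```text
time_s: 13.82
eef_pos: [0.5709, 0.0284, 0.1472]
eef_rot: [-0.0, 0.999, -0.038, -0.0]
wrist_force: [0.3, -0.3, -3.5]
opening: 0.245
grasp_force: 60.8
[ 0.57286294  0.03193574  0.11301266 -0.0755823 ] 0.0015998247909281456 {'tcp': array([0.5718, 0.0281, 0.1486]), 'yaw': np.float64(-0.0771), 'dx': np.float64(0.7), 'dy': np.float64(3.9), 'dz': np.float64(-35.6), 'dyaw': np.float64(0.0016)}
[ 0.5859358   0.01679854  0.12433151 -0.14550394] nan {'tcp': array([0.5718, 0.0281, 0.1486]), 'yaw': np.float64(-0.0771), 'dx': np.float64(14.9), 'dy': np.float64(-10.2), 'dz': np.float64(-24.2), 'dyaw': np.float64(-0.0684)}
t 13.93 tcp [0.5718 0.0281 0.1486] F [ 0.   0.2 -3.5]
[-0.25 -0.16  2.86] [ 0.  -0.1 -0.1] rows 0.5
[-0.27 -0.16 10.96] [ 0.  -0.1 -0.1] rows 1.8held.py:19: RuntimeWarning: Mean of empty slice.
  return np.minimum(abs(a),.015).mean()+np.maximum(.012-abs(b),0).mean()
  ret = ret.dtype.type(ret / rcount)
held.py:13: RuntimeWarning: invalid value encountered in cast
  uv,_=cv2.projectPoints(P,cv2.Rodrigues(E[:3,:3])[0],E[:3,3],K,np.array(c['dist']));uv=np.rint(uv[:,0]).astype(int)
```

```bash
python3 -m handwheel '[[[-1,-0.1,-0.1,2,0,0,0],[-1,-0.1,-0.1,4,0,0,0],[-1,-0.1,-0.1,5.5,0,0,0],[-1,-0.1,-0.1,7,0,0,0],[-1,-0.1,-0.1,8.5,0,0,0],[-1,-0.1,-0.1,9.8,0,0,0],[-1,-0.1,-0.1,10.5,0,0,0],[-1,-0.1,-0.1,10.5,0,0,0]]]'
```

```text
time_s: 14.92
eef_pos: [0.5701, 0.0298, 0.0421]
eef_rot: [-0.0, 0.999, -0.038, -0.0]
wrist_force: [0.0, 0.4, -3.6]
opening: 0.244
grasp_force: 60.8
```

Free so far, with no contact. I'll lower to the floor, release and retreat.

```bash
python3 -m handwheel '[[[-1,0,0,0.3,0,0,0],[-1,0,0,0.6,0,0,0],[-1,0,0,0.6,0,0,0]]]'
python3 -m handwheel '[[[-0.3,0,0,0,0,0,0],[-0.3,0,0,0,0,0,0],[-0.3,0,0,-5,0,0,0],[-0.3,-2,0,-11,0,0,0],[-0.3,-4,0,-17,0,0,0],[-0.3,-4,0,-17,0,0,0]]]'
python3 - <<'E'
from go import *
go((.52,-.15,.2,.1),(.4315,-.3295,.12,.413),(.4315,-.3295,.036,.413))
E
```

```text
time_s: 15.3
eef_pos: [0.5708, 0.0297, 0.0408]
eef_rot: [0.0, 0.999, -0.038, 0.0]
wrist_force: [-14.9, 0.8, 28.8]
opening: 0.246
grasp_force: 65.4
time_s: 16.05
eef_pos: [0.5328, 0.0325, 0.2122]
eef_rot: [0.001, 0.999, -0.038, 0.005]
wrist_force: [0.4, -0.3, -0.5]
opening: 0.347
grasp_force: 0.0
t 16.05 tcp [0.5328 0.0325 0.2122] F [ 0.4 -0.3 -0.5]
[ 0.1  18.29  1.24] [  0.1  -0.6 -10.1] rows 2.9
[-7.44 36.85  9.18] [  0.2  -0.6 -28. ] rows 6.2
[-7.53 36.85 17.58] [  0.2  -0.6 -28. ] rows 6.6
```

```bash
python3 -m handwheel '[[[0.1,0,6,0,0,0,-3],[0.1,0,12,0.5,0,0,-7],[0.1,0.1,18.3,1.2,0,0,-10],[0.1,-4,27,4,0,0,-20],[0.1,-7.5,36.8,9,0,-0.5,-28],[0.1,-7.5,36.8,9,0,-0.5,-28],[0.1,-7.5,36.8,9,0,-0.5,-28],[0.1,-7.5,36.8,9,0,-0.5,-28]]]'
python3 - <<'E'
from held import *
from home import *
c=snap('top','t9');s=snap('scene','s9')
x,y,a=CASE;C,S=np.cos(a),np.sin(a)
for n,g in(('foot',(.512,.019,.006,-.08)),('clamp',(.571,.03,.006,-.08))):
    v,f=held(c,n,g);d=v[:2]-(x,y);print(n,v,f,'in case',C*d[0]+S*d[1],-S*d[0]+C*d[1],v[3]-a)
go((.4315,-.3295,.039,.413))
cv2.imwrite('pics/c9.png',cv2.resize(c['frame'][130:240,200:330],(780,660))[:600])
E
```

```text
time_s: 17.05
eef_pos: [0.4254, -0.3293, 0.1141]
eef_rot: [-0.002, 0.979, 0.203, -0.005]
wrist_force: [-0.0, -0.4, -0.3]
opening: 0.552
grasp_force: 0.0
foot [ 0.50750945  0.01855528  0.00560401 -0.00397056] 0.005765685836671043 in case -0.04341557650299323 0.013763509067807033 0.07522943815765007
clamp [ 0.57102997  0.02903039  0.00526416 -0.06883096] 0.0031443801730944732 in case 0.019077065989334435 0.029231348684238545 0.010369044356465823
t 17.15 tcp [ 0.4272 -0.3279  0.1157] F [-0.3  1.1 -0.4]
[0.4  0.35 7.66] [-0.2  0.5 -0.1] rows 1.2
```

View pics/c9.png

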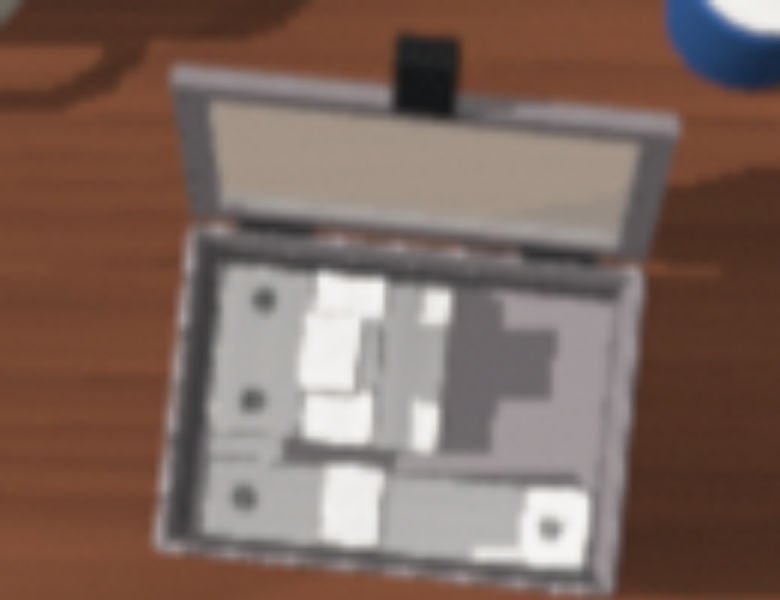

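The clamp at (310,370) is in place with its flange over the foot, and the foot is unmoved and in line. Next I grip the jaw.

```bash
python3 -m handwheel '[[[0.1,0.4,0.25,4,0,0.5,0],[0.1,0.4,0.25,7,0,0.5,0],[0.1,0.4,0.25,7.6,0,0.5,0],[0.1,0.4,0.25,7.6,0,0.5,0],[-1,0.4,0.25,7.6,0,0.5,0],[-1,0.4,0.25,7.6,0,0.5,0],[-1,0.4,0.25,7.6,0,0.5,0],[-1,0.4,0.25,7.6,0,0.5,0]]]'
python3 -m handwheel '[[[-1,0,0,-4,0,0,0],[-1,0,0,-9,0,0,0],[-1,0,0,-14,0,0,0],[-1,0,0,-14,0,0,0],[-1,0,0,-14,0,0,0]]]'
python3 - <<'E'
from held import *
s=snap('scene','s10')
o=status.get_obs()['eef_pos']
v,f=held(s,'jaw',(o[0],o[1],o[2]-.034,.41));print(v,f,rel(v))
from home import *
go((.49,-.15,.2,.1));home('jaw',0,0,0,(.15,.12,.038))
E
```

```text
time_s: 18.15
eef_pos: [0.4323, -0.3299, 0.042]
eef_rot: [0.0, 0.979, 0.205, 0.001]
wrist_force: [-0.6, 2.4, 6.8]
opening: 0.246
grasp_force: 60.1
time_s: 18.77
eef_pos: [0.4307, -0.3288, 0.1793]
eef_rot: [-0.002, 0.979, 0.205, -0.0]
wrist_force: [-0.9, 0.6, -3.6]
opening: 0.244
grasp_force: 60.2
[ 0.43353857 -0.32536367  0.14275571  0.41619819] 0.002478672379531883 {'tcp': array([ 0.4304, -0.3284,  0.1784]), 'yaw': np.float64(0.4122), 'dx': np.float64(4.1), 'dy': np.float64(1.5), 'dz': np.float64(-35.7), 'dyaw': np.float64(0.004)}
t 18.82 tcp [ 0.4304 -0.3284  0.1784] F [-0.4  0.3 -3.2]
[ 12.6  -13.97  -2.09] [-0.3  0.1 17.9] rows 3.0
t 18.82 tcp [ 0.4304 -0.3284  0.1784] F [-0.4  0.3 -3.2]
[ 23.04 -21.25   2.94] [-0.3  0.1 28.2] rows 5.0
[ 23.04 -21.23   5.94] [-0.3  0.1 28.2] rows 5.1
[ 23.05 -21.19  14.14] [-0.3  0.1 28.2] rows 5.5
```

```bash
python3 -m handwheel '[[[-1,6,-7,-1.5,0,0,9],[-1,12.6,-14,-2,0,0,18],[-1,18,-18,0,0,0,24],[-1,23,-21.2,2,0,0,28.2],[-1,23,-21.2,3,0,0,28.2],[-1,23,-21.2,3,0,0,28.2],[-1,23,-21.2,3,0,0,28.2],[-1,23,-21.2,3,0,0,28.2],[-1,23,-21.2,3,0,0,28.2]]]'
python3 - <<'E'
from held import *
from home import *
s=snap('scene','s11')
o=status.get_obs()['eef_pos']
v,f=held(s,'jaw',(o[0],o[1],o[2]-.034,-.08));print(v,f,rel(v))
home('jaw',0,0,0.002,(.15,.04))
E
```

```text
time_s: 19.95
eef_pos: [0.5571, -0.0445, 0.1513]
eef_rot: [-0.001, 0.999, -0.041, 0.0]
wrist_force: [-0.1, 0.2, -3.2]
opening: 0.245
grasp_force: 60.7
[ 0.55810401 -0.04125102  0.11511257 -0.08589228] 0.0015423364733290553 {'tcp': array([ 0.5571, -0.0444,  0.1513]), 'yaw': np.float64(-0.0818), 'dx': np.float64(0.7), 'dy': np.float64(3.2), 'dz': np.float64(-36.2), 'dyaw': np.float64(-0.004)}
t 20.0 tcp [ 0.5571 -0.0444  0.1513] F [ 0.5 -0.2 -3.4]
[-0.1  -0.3   0.13] [-0.1 -0.  -0. ] rows 0.1
[-0.1  -0.28 11.13] [-0.1 -0.  -0. ] rows 1.8
```

```bash
python3 -m handwheel '[[[-1,-0.1,-0.3,2,0,0,0],[-1,-0.1,-0.3,4,0,0,0],[-1,-0.1,-0.3,5.5,0,0,0],[-1,-0.1,-0.3,7,0,0,0],[-1,-0.1,-0.3,8.5,0,0,0],[-1,-0.1,-0.3,10,0,0,0],[-1,-0.1,-0.3,10.7,0,0,0],[-1,-0.1,-0.3,10.7,0,0,0]]]'
```

```text
time_s: 21.0
eef_pos: [0.5566, -0.0397, 0.0438]
eef_rot: [-0.001, 0.999, -0.04, -0.0]
wrist_force: [0.1, -0.1, -4.2]
opening: 0.244
grasp_force: 60.7
```

```bash
python3 -m handwheel '[[[-1,0,0,0.3,0,0,0],[-1,0,0,0.6,0,0,0],[-1,0,0,0.6,0,0,0]]]'
python3 -m handwheel '[[[-0.3,0,0,0,0,0,0],[-0.3,0,0,0,0,0,0],[-0.3,0,0,-5,0,0,0],[-0.3,0,0,-11,0,0,0],[-0.3,-2,3,-17,0,0,0],[-0.3,-6,12,-17,0,0,0],[-0.3,-7,18,-17,0,0,0],[-0.3,-7,18,-17,0,0,0],[-0.3,-7,18,-17,0,0,0]]]'
python3 - <<'E'
from held import *
from home import *
c=snap('top','t12');s=snap('scene','s12')
x,y,a=CASE;C,S=np.cos(a),np.sin(a)
for n,g in(('clamp',(.571,.03,.006,-.08)),('jaw',(.556,-.041,.006,-.08))):
    v,f=held(c,n,g);d=v[:2]-(x,y);print(n,v,f,'in case',C*d[0]+S*d[1],-S*d[0]+C*d[1],v[3]-a)
go((.66,.0,.3,-.079))
cv2.imwrite('pics/c12.png',np.hstack([cv2.resize(c['frame'][130:240,200:330],(400,338)),cv2.resize(s['frame'][100:260,190:350],(338,338))]))
E
```

```text
time_s: 21.38
eef_pos: [0.557, -0.0397, 0.0429]
eef_rot: [-0.001, 0.999, -0.039, -0.0]
wrist_force: [-19.5, 4.8, 40.2]
opening: 0.241
grasp_force: 66.7
time_s: 22.5
eef_pos: [0.4716, -0.2164, 0.2075]
eef_rot: [-0.001, 0.999, -0.042, -0.0]
wrist_force: [-0.1, 0.1, 0.0]
opening: 0.354
grasp_force: 0.0
clamp [ 0.57071985  0.02917918  0.00487819 -0.07733446] 0.003839297659308313 in case 0.018756144283283337 0.029355134904402915 0.00186553736404238
jaw [ 0.55577583 -0.04091464  0.00532287 -0.09070338] 0.003577221455093667 in case 0.009404600417950815 -0.0417012989204978 -0.011503383097664424
t 22.6 tcp [ 0.4723 -0.2139  0.2072] F [0.9 1.  0.7]
[ 16.97 -22.86  -9.23] [-0.2  0.1 -0.1] rows 4.8
```

View pics/c12.png

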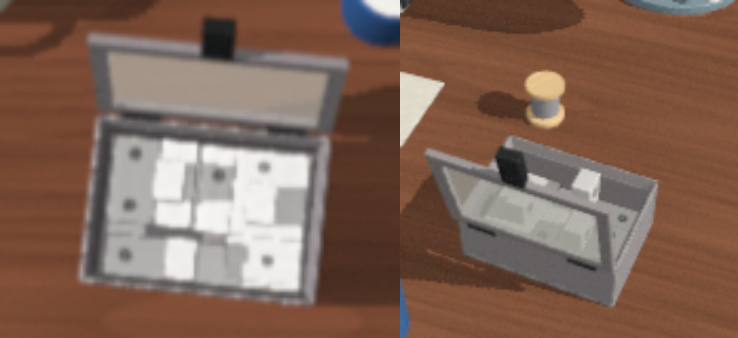

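All three parts are down in place with positions within 1 to 4 mm. Next I go over the lid and push it shut from behind.

Run:
```python
from go import *
x,y,a=.5497,.0014,-.0792
p=lambda X,Z:(x+np.cos(a)*(.065+X*1e-3),y+np.sin(a)*(.065+X*1e-3),.071+Z*1e-3,a)
go(p(130,230),p(130,115))
c=pickle.load(open('t12.pkl','rb'));W=world(c)
print(W[142,271],W[135:150:3,271])
```

```text
t 22.6 tcp [ 0.4723 -0.2139  0.2072] F [0.9 1.  0.7]
[ 25.47 -22.15  -9.34] [-0.2  0.1 -0.1] rows 5.6
[ 25.48 -22.12   2.16] [-0.2  0.1 -0.1] rows 5.4
[ 0.65006133 -0.00764612  0.23219545] [[ 0.71088454 -0.00501354 -0.00174772]
 [ 0.65769739 -0.00746762  0.23447516]
 [ 0.65133676 -0.00763355  0.23616839]
 [ 0.64780504 -0.00765485  0.22235375]
 [ 0.6446871  -0.00764993  0.20520587]]
```

```bash
python3 -m handwheel '[[[-1,0,0,-5,0,0,0],[-1,2,-1,-9.5,0,0,0],[-1,25.5,-22.1,-9.5,0,0,0],[-1,25.5,-22.1,-9.5,0,0,0],[-1,25.5,-22.1,-9.5,0,0,0],[-1,25.5,-22.1,-9.5,0,0,0],[-1,25.5,-22.1,-9.5,0,0,0],[-1,25.5,-22.1,-5,0,0,0],[-1,25.5,-22.1,2.2,0,0,0],[-1,25.5,-22.1,2.2,0,0,0]]]'
python3 - <<'E'
from go import *
x,y,a=.5497,.0014,-.0792
p=lambda X,Z:(x+np.cos(a)*(.065+X*1e-3),y+np.sin(a)*(.065+X*1e-3),.071+Z*1e-3,a)
go(*[p(*q) for q in((130,115),(60,115),(20,115),(-20,110),(-41,99),(-63,82),(-80,60),(-90,35),(-94,17),(-94,5))])
E
```

```text
time_s: 23.85
eef_pos: [0.7404, -0.011, 0.1785]
eef_rot: [-0.002, 0.999, -0.039, -0.006]
wrist_force: [-1.2, 0.7, -0.8]
opening: -0.003
grasp_force: 0.0
t 23.85 tcp [ 0.7404 -0.011   0.1785] F [-1.2  0.7 -0.8]
[ 0.38  0.27 -0.76] [-0.2  0.7  0.1] rows 0.1
[-6.62  0.26 -0.67] [-0.2  0.7  0.1] rows 1.1
[-10.62   0.25  -0.62] [-0.2  0.7  0.1] rows 1.7
[-14.61   0.25  -0.06] [-0.2  0.7  0.1] rows 2.3
[-16.7    0.25   1.06] [-0.2  0.7  0.1] rows 2.7
[-18.87   0.25   2.79] [-0.2  0.7  0.1] rows 3.1
[-20.54   0.26   5.01] [-0.2  0.7  0.1] rows 3.4
[-21.51   0.26   7.53] [-0.2  0.7  0.1] rows 3.6
[-21.89   0.27   9.33] [-0.2  0.7  0.1] rows 3.8
[-21.87   0.27  10.53] [-0.2  0.7  0.1] rows 3.9
```

Plenty of time remains, so I'll push in gentle rows, first to about 45°.

```bash
python3 -m handwheel '[[[-1,-4,0.2,-0.6,0,0.5,0],[-1,-7,0.2,-0.6,0,0.5,0],[-1,-9,0.2,-0.6,0,0.5,0],[-1,-10.6,0.2,-0.6,0,0.5,0],[-1,-12.6,0.2,-0.3,0,0.5,0],[-1,-14.6,0.2,0,0,0.5,0],[-1,-16.7,0.2,1,0,0.5,0],[-1,-18.9,0.2,2.8,0,0.5,0],[-1,-18.9,0.2,2.8,0,0.5,0]]]'
python3 - <<'E'
from go import *
s=snap('scene','s13')
x,y,a=.5497,.0014,-.0792
p=lambda X,Z:(x+np.cos(a)*(.065+X*1e-3),y+np.sin(a)*(.065+X*1e-3),.071+Z*1e-3,a)
go(*[p(*q) for q in((-63,82),(-80,60),(-90,35),(-94,17),(-94,9),(-94,5))])
E
```

```text
time_s: 24.98
eef_pos: [0.5551, -0.0001, 0.1592]
eef_rot: [-0.001, 0.999, -0.04, 0.004]
wrist_force: [-0.3, -0.1, 0.7]
opening: 0.002
grasp_force: 0.0
t 25.02 tcp [ 5.565e-01 -5.000e-04  1.600e-01] F [-0.4 -0.3  0.7]
[-0.5  -0.13  0.69] [-0.1 -0.6 -0. ] rows 0.1
[-2.22 -0.13  2.87] [-0.1 -0.6 -0. ] rows 0.6
[-3.24 -0.12  5.36] [-0.1 -0.6 -0. ] rows 1.0
[-3.66 -0.12  7.16] [-0.1 -0.6 -0. ] rows 1.3
[-3.67 -0.12  7.96] [-0.1 -0.6 -0. ] rows 1.4
[-3.68 -0.12  8.36] [-0.1 -0.6 -0. ] rows 1.5
```

View pics/s13.png

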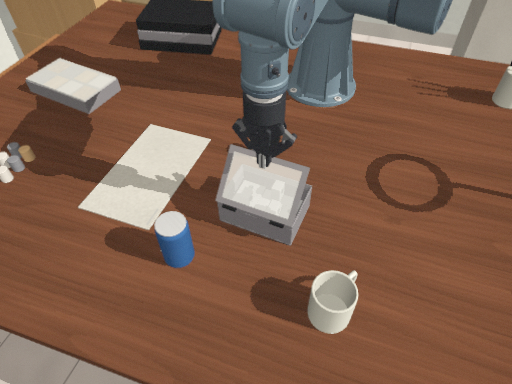

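The lid is half closed under the shut fingers at (263,165). I'll finish the arc.

```bash
python3 -m handwheel '[[[-1,-1.5,-0.1,2,0,0,0],[-1,-2.5,-0.1,3.5,0,0,0],[-1,-3.2,-0.1,5.4,0,0,0],[-1,-3.5,-0.1,6.5,0,0,0],[-1,-3.7,-0.1,7.5,0,0,0],[-1,-3.7,-0.1,8,0,0,0],[-1,-3.7,-0.1,8.4,0,0,0],[-1,-3.7,-0.1,8.4,0,0,0]]]'
```

```text
time_s: 26.02
eef_pos: [0.5196, 0.0033, 0.0775]
eef_rot: [-0.001, 0.999, -0.04, 0.003]
wrist_force: [-18.2, 2.0, 37.1]
opening: 0.004
grasp_force: 18.7
```

Contact at z = 0.0775 with 37 N indicates the lid is down on the rim. I'll retreat and verify.

```bash
python3 -m handwheel '[[[-1,0,0,-1,0,0,0],[-1,0,0,-7,0,0,0],[-1,0,0,-15,0,0,0],[-1,-4,12,-17,0,0,0],[-1,-7,24,-17,0,0,0],[-1,-7,24,-17,0,0,0],[-1,-7,24,-17,0,0,0]]]'
python3 - <<'E'
from h import *
c=snap('top','t14');s=snap('scene','s14');W=world(c);W0=world(pickle.load(open('top0.pkl','rb')))
m=(abs(W[...,0]-.55)<.055)&(abs(W[...,1])<.075)&(W[...,2]>.06)&(W[...,2]<.12);Q=W[m]
print(len(Q),np.linalg.lstsq(np.c_[Q[:,:2],np.ones(len(Q))],Q[:,2],rcond=None)[0],np.median(Q[:,2]))
m=(abs(W[...,0]-.455)<.012)&(abs(W[...,1]-.008)<.006);print('tab',np.median(W[m],0))
for n,(a,b,z,r) in dict(can=(.724,-.133,.09,.06),mug=(.755,.21,.07,.07),spool=(.371,-.076,.04,.05)).items():
    print(n,*[(lambda Q:Q.mean(0).round(4))(w[(np.hypot(w[...,0]-a,w[...,1]-b)<r)&(w[...,2]>z)]) for w in(W0,W)])
cv2.imwrite('pics/c14.png',s['frame'])
E
```

```text
time_s: 26.9
eef_pos: [0.4298, -0.229, 0.243]
eef_rot: [-0.0, 0.999, -0.04, 0.005]
wrist_force: [1.2, -1.0, -0.1]
opening: 0.003
grasp_force: 0.0
3112 [-9.26022767e-05 -1.28914241e-03  7.61449375e-02] 0.07610485247324572
tab [0.45703444 0.0085685  0.07979382]
can [ 0.7174 -0.1335  0.1127] [ 0.7174 -0.1335  0.1126]
mug [0.7385 0.2008 0.0842] [0.7386 0.2009 0.084 ]
spool [ 0.3654 -0.0798  0.052 ] [ 0.3554 -0.0935  0.5538]
```

View pics/c14.png

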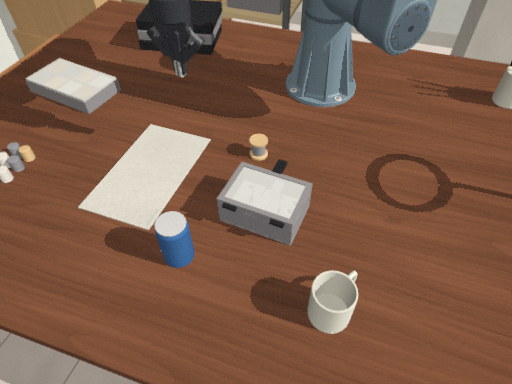

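The lid is flat (slope about 0) at (265,200), and the can, mug and spool are standing where they were. The spool's second mean was only the arm passing over it. I'm handing in.

```bash
python3 -c "
from bench import ctrl
print(ctrl.hand_in())"
```

```text
the job is handed in; nothing more can be done
None
```

I packed the elbow foot, step clamp and jaw block in order, closed the lid flat, left the can, mug and spool standing, and handed the job in at about 27 s of the 72 s; the hand-in returned no verdict.

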